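Buggy onto the pit stand, battery pack out of the case and offered up

TASK

The mini buggy is parked on the flap of the battery case: lift it off and set it gently on the narrow raised pad of the pit stand, lengthwise along the pad and centred, so that its wheels hang free, and let go of it. Then swing the case's flap up until it stands upright or beyond and leave it there, take the larger of the two battery packs out of the case, and finish while still holding that pack up, upright as it stood in the case and still, right above the buggy on its stand, a hand's breadth clear of it and touching nothing else. Leave the smaller pack and the other things on the bench where they are.

Things in the scene. Friction and masses are not known exactly. Their poses are not given: they have to be found in the camera images.
- buggy_mid (a point): Mini RC buggy (160 long, 110 wide, 60 high, 0.22 kg) on the closed flap. Point: cabin centre, 34 above wheel undersides, 22 above the flat chassis underside (130 x 40). x lengthwise, nose to -x; z up. Cabin: block 78 (x) x 38 (y), 16 above to 16 below the point; grip across y. Wheels 44 across, axles at x +-53, 33 to 55 from the middle in y. All mm. May face either way on the stand.
- stand_top (a point): Fixed pit stand: a base plate 90 x 90 mm, a column, and a rubber-topped pad 72 mm long (x) by 32 mm wide (y), 65 mm above the bench. The point is the centre of the pad's top face; z up. The buggy's chassis underside rests on it; the wheels then reach 12 mm below the pad's top.
- case: Fixed battery case 180 (x) x 230 (y) x 75 mm high, walls and floor 5 mm; origin: centre of its underside; front faces -x, flap hinged on top of the back (+x) wall. Inside, two cradles along x, 38 mm either side of the centre line, each two ribs 12 mm high, 70 long, 29 apart. One holds the larger pack, the other the smaller, in either order.
- flap (a joint): Angle of the case's flap, rad: 0 closed, growing as it opens upward about the hinge; upright at 1.57, stop at 1.9. A stiff hinge: it stays where it is left; about 2 to 3 N at the tab moves it.
- flap_hinge (a point): Point on the flap's hinge axis, middle of the case's width, 75 mm above the bench. This frame turns with the flap: its y axis is the hinge axis, its -x points from the hinge to the tab. The flap is a plate 180 x 230 x 6 mm.
- flap_tab (a point): The flap's lift tab: it juts 40 mm from the middle of the flap's front edge, over the air before the case; 24 mm wide (along y), 8 mm thick. The point is in the tab's thickness, 26 mm out from the flap's front edge and 206 mm from the hinge; turns with the flap as flap_hinge does.
- pack_mid (a point): The larger battery pack, hidden under the flap: hard plastic block 96 mm long (x), 25 mm thick (y), 46 mm tall (z), about 0.2 kg, standing on its long edge in a cradle, its length along the case's x, which holds its lowest 12 mm with 2 mm play each side. The point is its centre. Lift it straight up, gripped across its thickness.
- minipack_mid (a point): The smaller battery pack in the other cradle: 60 mm long, 25 mm thick, 34 mm tall. Leave it. The point is its centre.
- wheel: Spare buggy wheel lying flat near the stand, 44 mm across, 24 mm high; origin under its centre. Leave it.
- motor: Small upright motor can near the stand, 36 mm across, 56 mm high; origin under its centre. Leave it.
- glue: Small white glue bottle standing on the bench, 28 mm across, 85 mm high; origin under its centre. Leave it.
- oil: Small clear oil bottle standing on the bench near the robot, 32 mm across, 90 mm high; origin under its centre. Leave it.
- driver: Screwdriver lying on the bench off to the side, 170 mm long. Leave it.
Mind the look-alikes: they are no part of the job. Of the things shaped like the part that bears stand_top, the aluminium one is meant.

How it is judged:
On the way, in this order (a step that is already met when the one before it is completed fails the run):
1. the buggy stands on the stand's pad, lengthwise and centred, let go of (horizontal distance between buggy_mid and stand_top below 0.022 m and z of buggy_mid in the frame of stand_top between 0.016 and 0.028 m and angle between the x axis of buggy_mid and the x axis of stand_top, either way round below 0.3 rad and angle between buggy_mid's own z axis and vertical below 0.12 rad and contact force between buggy and the fingers below 0.1 N and contact force between buggy and stand above 0.5 N), for 0.3 s.
2. the flap stands upright, the buggy still on its stand (all of step 1 and value of joint flap above 1.35 rad), for 0.2 s.
3. the larger pack is drawn up out of the case in the gripper (height (world z) of pack_mid above 0.12 m and contact force between pack and the fingers above 1 N), for 0.2 s.
At the end, for the whole second after the job is handed in: Larger pack held, centre 190-350 mm above the bench, within 60 mm (level) of the stand's centre, tilt < 0.25 rad, under 30 mm/s, touching neither buggy nor case; buggy let go on the pad, within 22 mm of centre, 0.3 rad of lengthwise, tilt < 0.12 rad; flap open beyond 1.3 rad (all of step 1 and value of joint flap above 1.3 rad and height (world z) of pack_mid between 0.19 and 0.35 m and horizontal distance between pack_mid and stand_top below 0.06 m and angle between pack_mid's own z axis and vertical below 0.25 rad and contact force between pack and the fingers above 1 N and contact force between pack and buggy below 0.05 N and contact force between pack and case below 0.05 N and linear speed of pack below 0.03 m/s and linear speed of buggy below 0.02 m/s); the arm keeps its last pose, push and grip.
It fails at once if the buggy is banged down on the stand (over 60 N) (contact force between buggy and stand above 60 N).
It fails at once if the buggy is tipped over (angle between buggy_mid's own z axis and vertical above 0.7 rad).
It fails at once if one of the things to be left alone is moved by more than 30 mm (distance of any of minipack_mid, wheel, motor, glue, oil, driver from where it was at the start of the episode above 0.03 m).
It also fails if it takes over 69 s, if anything falls off the work surface, if the arm or the gripper's body presses on something with over 40 N, if the wrist force passes 120 N, or if a joint passes its speed limit or range.

ROBOT

A 6-joint arm with a two-finger parallel gripper is mounted at the origin on the work surface. World frame = base frame: x ahead of the robot, y to its left, z up, the work surface at z = 0. Lengths are in m, angles in rad, forces in N, time in s.
With the tool pointing down it reaches from about 0.425 to 0.95 m from the base axis. Payload 14.7 kg.
Tool frame: the origin (TCP) lies at the very end of the fingers, on their centre line; the grasp point (between the pads) lies 19 mm behind it; z points along the fingers, y is the line along which they close (so a half turn about z gives the same grasp; the last joint's range is limited). The gripper opens to 85 mm and grips with 20 to 120 N. Pads are 22 mm wide; open, the fingers measure 114 mm over their backs; the gripper's body (76 mm by 85 mm) begins 54 mm behind the grasp point. The pads swing forward as they close: fully open they stand 13 mm farther back than shut.
Start: joints at [-1.324, 0.48, 1.596, -0, 1.065, -0.047], TCP at [0.188, -0.622, 0.231] pointing down, gripper open.
Joint ranges: [-2.75, 2.75], [-0.82, 2.05], [0.23, 2.67], [-1.56, 4.7], [0.09, 2.69], [-2.92, 2.92]. Speed limits (rad/s): [1.89, 1.89, 2.39, 3.01, 3.01, 3.01].

INTERFACE

Orientations are given as a unit quaternion [w, x, y, z].
In Python, from workcell import * gives the robot as it stands.
- The arm moves only by the shell command python3 -m inch 'ROWS' [OPENING] [FORCE]. ROWS is a JSON object of lists of equal length, an entry for each row: "travel": the shift along the tool's x, y, z as a fraction of full scale, a list of three; "turn": the turn, a rotation vector about the tool's x, y, z as a fraction of full scale, a list of three. In form: {"travel": [[tx, ty, tz], ...], "turn": [[wx, wy, wz], ...]}. A call has 1 to 20 rows; each row shifts and turns the commanded pose from where the row before left it, along the tool's axes as they then stand; what a row does not reach is not made up. Full scale, the value 1, is 0.025 m for a shift and 4 degrees for a turn. A row lasts 1/12 s, in which the tool goes at most 41.7 mm and 7.16 degrees, less where a joint would pass 70% of its speed; a pose out of reach is approached as far as the arm can. A call with a number of a shift or a turn outside -1 to 1 is refused whole. A call with a gripper value outside its range is refused whole. OPENING is the closure, from -1 (fully open) to 1 (shut), so that 0 is half open, set as the call begins (- or left out, the last holds). The fingers move at their own pace and stop on an object; FORCE is the grip in N (left out, the last holds). Time passes only in rows, so rows that do not move let the fingers close. It gives the time, the measured TCP pose, the force, the opening and the grip force at its end, in the units of the state.
- observe(): the state, without advancing time (a new reading comes with each control period).
- get_image(name): name is "scene" or "top" or "wrist"; returns a dict with "color" (400x640x3 uint8, red, green, blue), "range_z" (400x640 float32, m along the optical axis (not along the pixel's ray), 0 where there is no reading), "fov_y" (degrees; the focal length in pixels is half the picture's height over the tangent of half this angle, whatever the lens; pixels are square), "cx", "cy" (the principal point, pixels), "world_from_camera" (4x4, takes a point from camera to world coordinates); the wrist camera has in their place "tool_from_camera" (4x4, takes a point from camera to tool coordinates, whose origin is the TCP and whose axes are the flange's). Camera axes: x right, y down, z forward; pixel columns grow to the right and rows downward; lengths in m; the calibration is good to about 2 mm. A picture is of the moment at which its call begins: read the wrist's pose just before it.
- hand_in(): hands the job in; it is judged then, once.
The state is a dict: "time": time; "joint_pos": joint angles; "qvel": joint speeds; "joint_efforts": joint torques, N m; "tcp_pos": TCP position; "eef_rot": TCP orientation; "wrist_force": force on the tool from outside, world axes, zero at the start; "moment": the same for the moment, N m; "gripper_width": opening from 0.0 (shut) to 1.0 (fully open); "grasp_force": force on a finger pad.
Only numpy, scipy, OpenCV 4.12 (cv2) and the standard library are available. Lean on these libraries where they do the work, as an engineer would, in place of code of your own. Each camera call takes 0.05 s, during which the arm holds its last target. There are 200 camera calls.

## Working session

There is one attempt and no reset: what is moved stays moved. The work goes in short steps, Python scripts to look and compute and a shell command to move; the robot and the scene stay as the last step left them, time stands still between calls to the robot, and variables do not carry over. Pictures are saved under pics/ and viewed, at most 10 in all, crops included, and the job is handed in when it is done.

```bash
mkdir -p pics; cat > h.py <<'E'
from workcell import *
import numpy as np, cv2
from scipy.spatial.transform import Rotation as R
def rot(q): return R.from_quat([q[1],q[2],q[3],q[0]])
def shot(name,fn=None):
    s=observe(); im=get_image(name)
    if 'world_from_camera' in im: T=np.array(im['world_from_camera'])
    else:
        T=np.eye(4);T[:3,:3]=rot(s['eef_rot']).as_matrix();T[:3,3]=s['tcp_pos'];T=T@np.array(im['tool_from_camera'])
    im['T']=T; im['f']=200/np.tan(np.radians(im['fov_y'])/2)
    if fn: cv2.imwrite('pics/'+fn,im['color'][:,:,::-1])
    return im
def cloud(im):
    v,u=np.mgrid[:400,:640]; z=im['range_z']
    P=np.stack([(u-im['cx'])/im['f']*z,(v-im['cy'])/im['f']*z,z],-1)
    return P@im['T'][:3,:3].T+im['T'][:3,3]
def onplane(im,u,v,h):
    d=im['T'][:3,:3]@np.array([(u-im['cx'])/im['f'],(v-im['cy'])/im['f'],1]); o=im['T'][:3,3]
    return o+d*(h-o[2])/d[2]
E
python3 - <<'E'
from h import *
for n in ['top','scene']:
    im=shot(n,n+'0.png'); np.savez(n+'0.npz',P=cloud(im),c=im['color']); print(n,im['T'].round(3).tolist(),im['f'])
s=observe();print(s)
E
```

```text
top [[-0.023, -0.999, 0.044, 0.454], [-1.0, 0.023, 0.007, 0.097], [-0.008, -0.044, -0.999, 1.158], [0.0, 0.0, 0.0, 1.0]] 379.74401106932874
scene [[0.791, 0.471, -0.392, 0.834], [0.612, -0.607, 0.507, -0.353], [0.001, -0.641, -0.768, 0.762], [0.0, 0.0, 0.0, 1.0]] 369.70305677526295
{'time': 0.1, 'joint_pos': array([-1.32359251e+00,  4.80762235e-01,  1.59680866e+00, -3.77002954e-07,
        1.06509540e+00, -4.65806093e-02]), 'qvel': array([-0.00016506, -0.0008489 , -0.00073168,  0.00068446,  0.0010476 ,
       -0.00116166]), 'joint_efforts': array([ 8.10956280e-04, -9.52262592e+01, -4.31041396e+01, -1.77276024e-04,
        5.17119595e-03, -6.50816702e-06]), 'tcp_pos': array([ 0.18816715, -0.62178572,  0.23074186]), 'eef_rot': array([-5.34109234e-04,  9.89230569e-01,  1.46364593e-01, -5.39234764e-05]), 'wrist_force': array([-0.01473068, -0.60385065, -0.3171552 ]), 'moment': array([ 0.01853724,  0.03266758, -0.03170271]), 'grasp_force': 0.0, 'gripper_width': 1.0027773158018403}
```

View pics/top0.png

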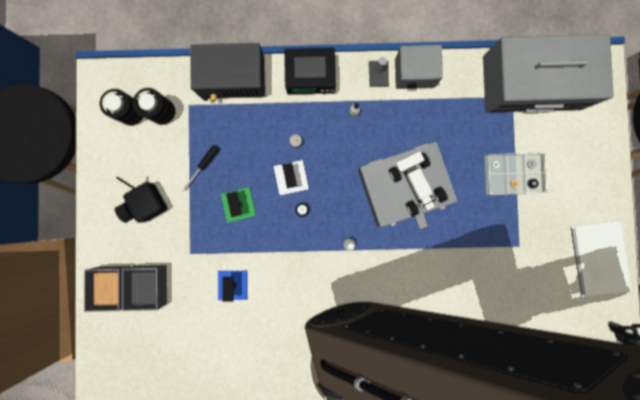

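View pics/scene0.png

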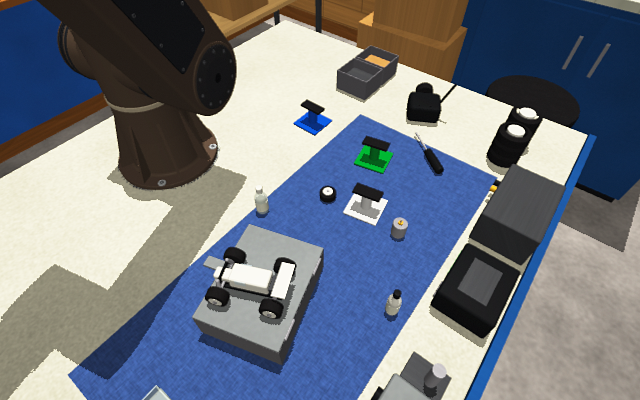

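Top view: the stand candidates are aluminium/silver (291,177), green (238,204) and blue (232,286). The silver-white one fits "aluminium". The buggy is at (418,178) and its tab at (421,222). I'll measure these and confirm with a crop.

```bash
cat > m.py <<'E'
from h import *
d=np.load('top0.npz');P=d['P'];c=d['c'].astype(int)
def rep(n,m):
    q=P[m]; 
    if len(q)<5: print(n,len(q));return
    r=cv2.minAreaRect((q[:,:2]*1000).astype(np.float32)); print(n,len(q),'med',np.median(q,0).round(4),'rect',np.round(r[0],1),np.round(r[1],1),round(r[2],1))
v,u=np.mgrid[:400,:640]
w=lambda a,b,x,y:(u>=a)&(u<=b)&(v>=x)&(v<=y)
z=P[...,2]; mx=c.max(-1); mn=c.min(-1)
print('table z',np.median(z[w(200,340,215,240)]))
rep('pad',w(270,312,155,200)&(mx<70)&(z>.04)); rep('padz',w(270,312,155,200)&(z>.055)&(z<.08))
rep('base',w(268,315,150,202)&(mn>150))
rep('flap',w(355,460,138,232)&(z>.07)&(z<.092)&(mx-mn<25))
rep('cabin/white',w(380,450,140,220)&(mn>180)&(z>.09))
rep('all buggy',w(380,452,140,222)&(z>.098))
rep('z>.125',w(380,452,140,222)&(z>.122))
rep('tab',w(412,430,212,232)&(z>.06)&(mx-mn<40))
for n,a in dict(glue=(345,365,98,120),oil=(340,358,233,255),wheel=(294,312,201,219),motor=(287,304,132,148)).items(): rep(n,w(*a)&(z>.012))
im=d['c'][:,:,::-1]
A=cv2.resize(im[125:310,180:340],None,fx=3,fy=3,interpolation=2); B=cv2.resize(im[135:235,355:465],None,fx=2.9,fy=2.9)
o=np.zeros((555,800,3),np.uint8);o[:A.shape[0],:480]=A;o[:290,480:480+319]=B[:290,:319];cv2.imwrite('pics/crop.png',o)
E
python3 m.py
```

```text
table z 0.0006919740234313521
pad 197 med [0.5666 0.1847 0.0647] rect [566.6 184. ] [64.2 25.6] 10.4
padz 277 med [0.5668 0.185  0.0648] rect [567.  184.8] [71.6 31.9] 10.6
base 567 med [0.5585 0.1852 0.0057] rect [526.5 172.2] [184.5  99.1] 17.7
flap 3659 med [ 0.5276 -0.1273  0.0812] rect [ 515.1 -159.6] [222.3 230. ] 17.1
cabin/white 724 med [ 0.5434 -0.1693  0.1323] rect [479.8 -63.5] [152.6 312.6] 25.2
all buggy 1589 med [ 0.5337 -0.1675  0.1247] rect [484.2 -72.7] [152.6 332.9] 25.2
z>.125 934 med [ 0.5461 -0.1662  0.1312] rect [488.7 -70. ] [144.2 332.4] 24.8
tab 158 med [ 0.4316 -0.1841  0.0824] rect [431.  -52.9] [300.5  45.3] 89.0
glue 108 med [ 0.7556 -0.0095  0.0556] rect [609.8  34.4] [ 28.2 335.3] 73.0
oil 107 med [0.3661 0.017  0.0613] rect [363.9  16.6] [29.4 29.1] 89.6
wheel 170 med [0.468  0.1517 0.0232] rect [458.7 139.4] [74.2 42.4] 53.6
motor 132 med [0.67   0.1655 0.0421] rect [574.7 127.2] [247.2  33.5] 21.7
```

View pics/crop.png

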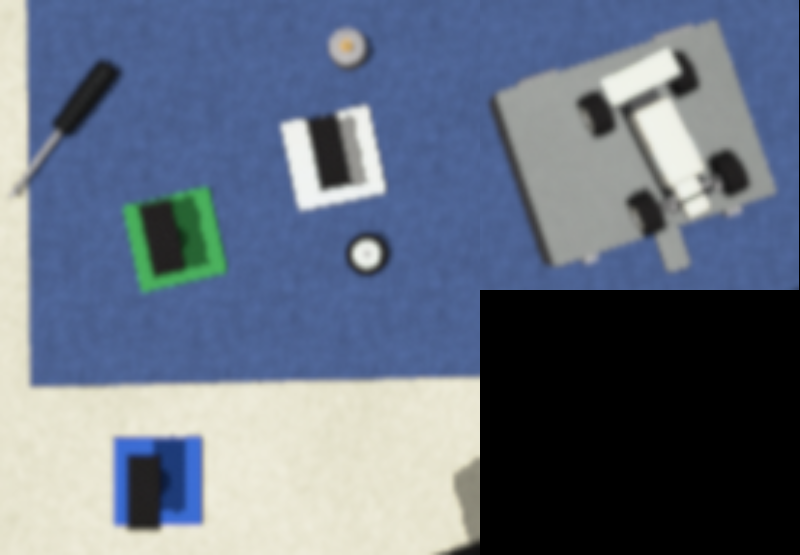

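The crop shows the silver-white stand, pad 72×32 at z 0.065, so that is the stand. The buggy's wing is at (640,75), its cabin at about (668,140) and the nose is near the tab. I'll refine the buggy, case and tab by removing flying pixels.

```bash
cat > m2.py <<'E'
from h import *
d=np.load('top0.npz');P=d['P'];c=d['c'].astype(int)
v,u=np.mgrid[:400,:640]
w=lambda a,b,x,y:(u>=a)&(u<=b)&(v>=x)&(v<=y)
z=P[...,2]; mx=c.max(-1); mn=c.min(-1)
def rep(n,m,k=1):
    m=cv2.morphologyEx(m.astype(np.uint8),cv2.MORPH_OPEN,np.ones((k,k)))
    nn,l,s,_=cv2.connectedComponentsWithStats(m)
    for i in range(1,nn):
        if s[i,4]<30: continue
        q=P[l==i]; r=cv2.minAreaRect((q[:,:2]*1000).astype(np.float32)); print(n,len(q),s[i,:4],'med',np.median(q,0).round(4),'rect',np.round(r[0],1),np.round(r[1],1),round(r[2],1))
W=w(385,445,140,222)
rep('white',W&(mn>170)&(z>.09),3)
rep('cab top',W&(mn>150)&(z>.127)&(z<.1345))
rep('wing',W&(z>.136))
rep('dark wheel',W&(mx<75)&(z>.09),3)
rep('flap',w(355,460,138,215)&(z>.076)&(z<.086)&(mx-mn<25),3)
rep('tab',w(408,432,212,232)&(z>.07)&(z<.095)&(mx-mn<25)&(mn>100),1)
print(z[175:196:4,405:430:3].round(3))
E
python3 m2.py
```

```text
white 262 [397 152  26  19] med [ 0.5886 -0.1469  0.1407] rect [534.9 -37.5] [ 28.2 312.9] 26.0
white 484 [409 169  25  40] med [ 0.5191 -0.1784  0.1306] rect [511.4 -56.9] [107.3 310.7] 1.5
cab top 368 [408 168  24  31] med [ 0.5293 -0.174   0.131 ] rect [ 529.3 -174.1] [77.5 37.7] 25.9
wing 252 [397 151  27  20] med [ 0.5892 -0.1469  0.1407] rect [535.4 -38. ] [ 26.5 314.5] 26.4
dark wheel 61 [421 157   9  11] med [ 0.5848 -0.1929  0.1212] rect [ 588.9 -194.2] [23.7 19.4] 23.1
dark wheel 99 [390 167  11  14] med [ 0.5589 -0.1106  0.1221] rect [ 558.2 -111.2] [38.3 18.4] 26.5
dark wheel 120 [434 188  12  14] med [ 0.4995 -0.231   0.1202] rect [485.8 -72.8] [ 37.3 343.4] 4.5
dark wheel 108 [407 201  11  15] med [ 0.4639 -0.1545  0.122 ] rect [467.6 -35.9] [264.4  38.5] 87.7
flap 3047 [362 143  94  73] med [ 0.5364 -0.1226  0.0812] rect [ 534.3 -153.7] [182.6 229.6] 17.0
flap 51 [434 200   8   8] med [ 0.4727 -0.2336  0.0814] rect [ 474.2 -234.3] [20.7 19.8] 89.1
flap 37 [419 208   5   8] med [ 0.4512 -0.1876  0.0823] rect [ 452.6 -187.8] [20.1 13.3] 0.3
tab 126 [416 212  11  17] med [ 0.4286 -0.1864  0.082 ] rect [ 429.1 -185.9] [43.8 24.7] 10.5
[[0.098 0.13  0.129 0.131 0.13  0.13  0.13  0.084 0.084]
 [0.077 0.109 0.132 0.129 0.132 0.129 0.13  0.079 0.083]
 [0.079 1.158 0.119 0.132 0.133 0.133 0.13  0.131 0.079]
 [0.083 0.081 0.099 0.13  0.13  0.13  0.132 0.133 0.127]
 [0.083 0.084 0.083 0.109 0.131 0.129 0.135 0.132 0.132]
 [0.077 0.082 0.079 0.085 0.118 0.129 0.13  0.129 0.099]]
```

Measured values fit the given sizes:
- **Buggy:** cabin top 77.5×37.7 at (0.529, -0.174), yaw 25.9°
- **Case:** centre (0.534, -0.154), yaw 17°
- **Tab point:** about (0.423, -0.188)
- **Stand:** (0.567, 0.185), yaw 10.6°

I'll move over the buggy.

```bash
cat > go.py <<'E'
import sys
from h import *
# target x y z yaw(deg of tool x) -> units to travel in present tool axes, and turn
t=np.array(list(map(float,sys.argv[1:4]))); s=observe(); r=rot(s['eef_rot'])
g=R.from_euler('z',float(sys.argv[4]),degrees=True)*R.from_euler('x',180,degrees=True)
print('travel units',(r.inv().apply(t-s['tcp_pos'])/.025).round(2),'after turn',(g.inv().apply(t-s['tcp_pos'])/.025).round(2),'turn units',(np.degrees((r.inv()*g).as_rotvec())/4).round(2))
E
python3 -m inch '{"travel":[[0.913,-0.66,0],[0.913,-0.66,0],[0.913,-0.66,0],[0.913,-0.66,0],[0.913,-0.66,0],[0.913,-0.66,0],[0.913,-0.66,0],[0.913,-0.66,0],[0.913,-0.66,0],[0.913,-0.66,0],[0.913,-0.66,0],[0.913,-0.66,0],[0.913,-0.66,0],[0.913,-0.66,0],[0.913,-0.66,0],[0.913,-0.66,0],[0.913,-0.66,0],[0.913,-0.66,0],[0.913,-0.66,0],[0.913,-0.66,0]],"turn":[[0,0,0],[0,0,0],[0,0,0],[0,0,0],[0,0,0],[0,0,0],[0,0,0],[0,0,0],[0,0,0],[0,0,0],[0,0,0],[0,0,0],[0,0,0],[0,0,0],[0,0,0],[0,0,0],[0,0,0],[0,0,0],[0,0,0],[0,0,0]]}' -1 40
python3 -m inch '{"travel":[[0,0,0],[0,0,0],[0,0,0],[0,0,0],[0,0,0]],"turn":[[0,0,-0.76],[0,0,-0.76],[0,0,-0.76],[0,0,0],[0,0,0]]}'
python3 go.py .5293 -.174 .096 25.9
```

```text
time: 1.77
tcp_pos: [0.5302, -0.1728, 0.2311]
eef_rot: [-0.0, 0.989, 0.146, -0.0]
wrist_force: [0.4, -0.6, 0.8]
gripper_width: 0.999
grasp_force: 0.0
time: 2.18
tcp_pos: [0.5295, -0.174, 0.2311]
eef_rot: [-0.0, 0.975, 0.224, -0.0]
wrist_force: [-0.9, 0.1, 1.0]
gripper_width: 0.998
grasp_force: 0.0
travel units [-0.  -0.   5.4] after turn [-0.01 -0.    5.4 ] turn units [-0.    0.   -0.01]
```

```bash
python3 - <<'E'
from h import *
im=shot('wrist','w1.png');P=cloud(im);c=im['color'].astype(int);z=P[...,2]
m=((c.min(-1)>140)&(z>.126)&(z<.135)&(np.hypot(P[...,0]-.53,P[...,1]+.174)<.06)).astype(np.uint8)
m=cv2.morphologyEx(m,cv2.MORPH_OPEN,np.ones((3,3)))
q=P[m>0];print(len(q),cv2.minAreaRect((q[:,:2]*1000).astype(np.float32)),np.median(q,0))
E
python3 -m inch '{"travel":[[0,0,0.9],[0,0,0.9],[0,0,0.9],[0,0,0.9],[0,0,0.6],[0,0,0.6],[0,0,0.3],[0,0,0.3]],"turn":[[0,0,0],[0,0,0],[0,0,0],[0,0,0],[0,0,0],[0,0,0],[0,0,0],[0,0,0]]}'
```

```text
3862 ((529.6217041015625, -172.62112426757812), (74.43734741210938, 38.040916442871094), 24.79880142211914) [ 0.53212131 -0.17132532  0.13074107]
time: 2.9
tcp_pos: [0.5294, -0.1742, 0.0957]
eef_rot: [-0.0, 0.975, 0.224, -0.0]
wrist_force: [0.4, 0.2, 0.6]
gripper_width: 0.998
grasp_force: 0.0
```

```bash

python3 -m inch '{"travel":[[0,0,0],[0,0,0],[0,0,0],[0,0,0],[0,0,0],[0,0,0],[0,0,0],[0,0,0],[0,0,0],[0,0,0]],"turn":[[0,0,0],[0,0,0],[0,0,0],[0,0,0],[0,0,0],[0,0,0],[0,0,0],[0,0,0],[0,0,0],[0,0,0]]}' 1 35
python3 -m inch '{"travel":[[0,0,-0.2],[0,0,-0.4],[0,0,-0.6],[0,0,-0.6],[0,0,-0.6],[0,0,-0.6],[0,0,-0.6],[0,0,-0.4],[0,0,-0.2],[0,0,0]],"turn":[[0,0,0],[0,0,0],[0,0,0],[0,0,0],[0,0,0],[0,0,0],[0,0,0],[0,0,0],[0,0,0],[0,0,0]]}'
python3 go.py .567 .1848 .180 10.6
```

```text
time: 3.73
tcp_pos: [0.5302, -0.1742, 0.0974]
eef_rot: [0.0, 0.975, 0.224, 0.001]
wrist_force: [-2.5, 0.6, 8.6]
gripper_width: 0.442
grasp_force: 42.6
time: 4.57
tcp_pos: [0.5302, -0.1743, 0.2027]
eef_rot: [0.001, 0.974, 0.225, 0.001]
wrist_force: [0.6, -0.2, -2.3]
gripper_width: 0.437
grasp_force: 43.6
travel units [  7.61 -12.27   0.9 ] after turn [  4.09 -13.85   0.91] turn units [ 0.02 -0.02  3.84]
```

```bash

python3 -m inch '{"travel":[[0.24,-0.38,0],[0.476,-0.767,0],[0.476,-0.767,0],[0.476,-0.767,0],[0.476,-0.767,0],[0.476,-0.767,0],[0.476,-0.767,0],[0.476,-0.767,0],[0.476,-0.767,0],[0.476,-0.767,0],[0.476,-0.767,0],[0.476,-0.767,0],[0.476,-0.767,0],[0.476,-0.767,0],[0.476,-0.767,0],[0.476,-0.767,0],[0.24,-0.38,0],[0,0,0],[0,0,0]],"turn":[[0,0,0],[0,0,0],[0,0,0],[0,0,0],[0,0,0],[0,0,0],[0,0,0],[0,0,0],[0,0,0],[0,0,0],[0,0,0],[0,0,0],[0,0,0],[0,0,0],[0,0,0],[0,0,0],[0,0,0],[0,0,0],[0,0,0]]}'
python3 -m inch '{"travel":[[0,0,0],[0,0,0],[0,0,0],[0,0,0],[0,0,0],[0,0,0],[0,0,0],[0,0,0],[0,0,0]],"turn":[[0,0,0.64],[0,0,0.64],[0,0,0.64],[0,0,0.64],[0,0,0.64],[0,0,0.64],[0,0,0],[0,0,0],[0,0,0]]}'
cat > look.py <<'E'
from h import *
import sys
im=shot('top',sys.argv[1]);P=cloud(im);c=im['color'].astype(int);z=P[...,2]
s=observe();print(s['tcp_pos'].round(4),s['time'])
im=shot('scene','s'+sys.argv[1])
E
python3 look.py t2.png; python3 go.py .567 .1848 .070 10.6
```

```text
time: 6.15
tcp_pos: [0.566, 0.1853, 0.2005]
eef_rot: [0.0, 0.974, 0.225, -0.001]
wrist_force: [-0.3, 0.4, -2.1]
gripper_width: 0.443
grasp_force: 43.6
time: 6.9
tcp_pos: [0.5666, 0.1843, 0.2012]
eef_rot: [0.0, 0.996, 0.093, -0.0]
wrist_force: [0.8, 0.7, -3.0]
gripper_width: 0.442
grasp_force: 43.6
[0.5667 0.1845 0.2012] 6.95
travel units [ 0.01 -0.    5.25] after turn [ 0.01 -0.    5.25] turn units [0.   0.   0.01]
```

View pics/st2.png

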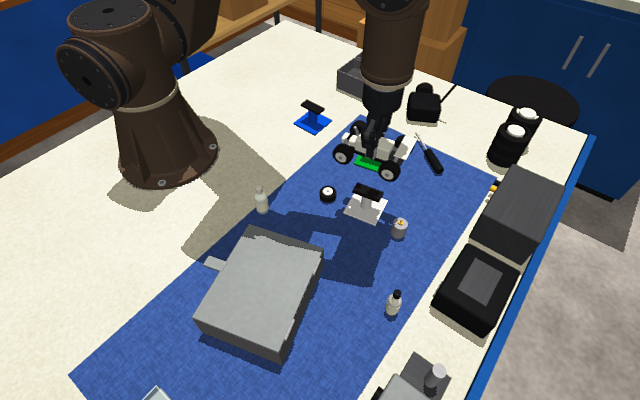

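The scene view shows the buggy held level above the silver stand, with the flap clear. I'll lower it quickly, then slowly.

```bash

python3 -m inch '{"travel":[[0,0,0.4],[0,0,0.7],[0,0,0.8],[0,0,0.8],[0,0,0.8],[0,0,0.7],[0,0,0.4],[0,0,0.2],[0,0,0.1],[0,0,0]],"turn":[[0,0,0],[0,0,0],[0,0,0],[0,0,0],[0,0,0],[0,0,0],[0,0,0],[0,0,0],[0,0,0],[0,0,0]]}'
python3 -m inch '{"travel":[[0,0,0.05],[0,0,0.05],[0,0,0.05],[0,0,0.05],[0,0,0.04],[0,0,0.04],[0,0,0]],"turn":[[0,0,0],[0,0,0],[0,0,0],[0,0,0],[0,0,0],[0,0,0],[0,0,0]]}'
```

```text
time: 7.83
tcp_pos: [0.5668, 0.185, 0.0787]
eef_rot: [0.0, 0.996, 0.092, -0.0]
wrist_force: [-0.2, -0.1, -2.2]
gripper_width: 0.437
grasp_force: 43.6
time: 8.42
tcp_pos: [0.5666, 0.185, 0.0717]
eef_rot: [0.0, 0.996, 0.092, -0.0]
wrist_force: [0.0, 0.2, -2.6]
gripper_width: 0.439
grasp_force: 43.6
```

```bash

python3 -m inch '{"travel":[[0,0,0.03],[0,0,0.03],[0,0,0.03],[0,0,0]],"turn":[[0,0,0],[0,0,0],[0,0,0],[0,0,0]]}'
```

```text
time: 8.75
tcp_pos: [0.5667, 0.185, 0.0696]
eef_rot: [0.0, 0.996, 0.092, 0.0]
wrist_force: [-0.9, -0.5, -0.4]
gripper_width: 0.439
grasp_force: 43.8
```

```bash

python3 -m inch '{"travel":[[0,0,0.02],[0,0,0.02],[0,0,0]],"turn":[[0,0,0],[0,0,0],[0,0,0]]}' - 20
python3 -m inch '{"travel":[[0,0,0],[0,0,0],[0,0,0],[0,0,0],[0,0,0],[0,0,0],[0,0,0],[0,0,0]],"turn":[[0,0,0],[0,0,0],[0,0,0],[0,0,0],[0,0,0],[0,0,0],[0,0,0],[0,0,0]]}' -1
python3 -m inch '{"travel":[[0,0,-0.2],[0,0,-0.4],[0,0,-0.8],[0,0,-0.8],[0,0,-0.8],[0,0,-0.8],[0,0,-0.8],[0,0,-0.8],[0,0,-0.4],[0,0,0],[0,0,0]],"turn":[[0,0,0],[0,0,0],[0,0,0],[0,0,0],[0,0,0],[0,0,0],[0,0,0],[0,0,0],[0,0,0],[0,0,0],[0,0,0]]}'
python3 - <<'E'
from h import *
im=shot('wrist','w3.png');P=cloud(im);c=im['color'].astype(int);z=P[...,2]
m=((c.min(-1)>140)&(z>.098)&(z<.107)&(np.hypot(P[...,0]-.567,P[...,1]-.185)<.06)).astype(np.uint8)
m=cv2.morphologyEx(m,cv2.MORPH_OPEN,np.ones((3,3)))
q=P[m>0];print(len(q),cv2.minAreaRect((q[:,:2]*1000).astype(np.float32)),np.median(q,0))
E
python3 go.py .4234 -.1876 .2 17
```

```text
time: 9.0
tcp_pos: [0.5667, 0.185, 0.0696]
eef_rot: [-0.0, 0.996, 0.092, 0.0]
wrist_force: [-6.0, -2.6, 18.8]
gripper_width: 0.44
grasp_force: 46.7
time: 9.67
tcp_pos: [0.5667, 0.185, 0.0685]
eef_rot: [0.0, 0.996, 0.092, -0.0]
wrist_force: [-0.5, -0.6, -0.3]
gripper_width: 0.997
grasp_force: 0.0
time: 10.58
tcp_pos: [0.5668, 0.185, 0.214]
eef_rot: [-0.0, 0.996, 0.092, 0.001]
wrist_force: [-0.8, 0.6, -0.7]
gripper_width: 1.004
grasp_force: 0.0
3670 ((565.4396362304688, 184.85960388183594), (77.15970611572266, 38.472999572753906), 9.726062774658203) [0.56677728 0.18564183 0.10275029]
travel units [-8.36 13.59  0.53] after turn [-9.82 12.58  0.52] turn units [ 0.    0.01 -1.6 ]
```

View pics/w3.png

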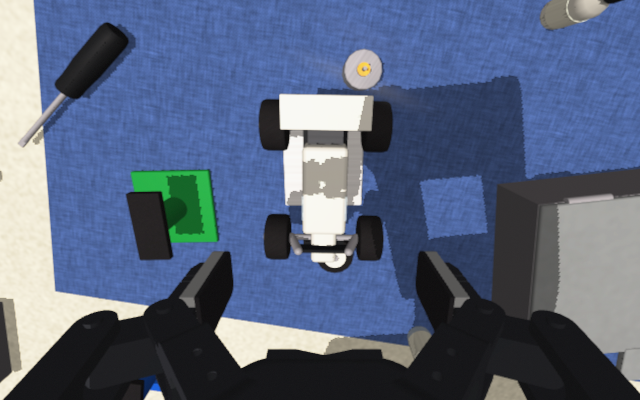

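The wrist view shows the buggy level and centred on the silver stand at (325,165), cabin top at z 0.103, with the wheels hanging free. Next is the tab.

```bash

python3 -m inch '{"travel":[[-0.464,0.755,0],[-0.464,0.755,0],[-0.464,0.755,0],[-0.464,0.755,0],[-0.464,0.755,0],[-0.464,0.755,0],[-0.464,0.755,0],[-0.464,0.755,0],[-0.464,0.755,0],[-0.464,0.755,0],[-0.464,0.755,0],[-0.464,0.755,0],[-0.464,0.755,0],[-0.464,0.755,0],[-0.464,0.755,0],[-0.464,0.755,0],[-0.464,0.755,0],[-0.464,0.755,0],[0,0,0],[0,0,0]],"turn":[[0,0,0],[0,0,0],[0,0,0],[0,0,0],[0,0,0],[0,0,0],[0,0,0],[0,0,0],[0,0,0],[0,0,0],[0,0,0],[0,0,0],[0,0,0],[0,0,0],[0,0,0],[0,0,0],[0,0,0],[0,0,0],[0,0,0],[0,0,0]]}'
python3 -m inch '{"travel":[[0,0,0],[0,0,0],[0,0,0],[0,0,0]],"turn":[[0,0,-0.8],[0,0,-0.8],[0,0,0],[0,0,0]]}'
python3 - <<'E'
from h import *
im=shot('wrist','w4.png');P=cloud(im);c=im['color'].astype(int);z=P[...,2]
R2=np.array([np.cos(np.radians(17)),np.sin(np.radians(17))])
rel=P[...,:2]-np.array([.5343,-.1537]); a=rel@R2; b=rel@np.array([-R2[1],R2[0]])
m=(a<-95)|((a<-.094)&(a>-.15)&(abs(b)<.05)&(z>.072)&(z<.092))
q=P[m];print(len(q),cv2.minAreaRect((q[:,:2]*1000).astype(np.float32)),np.median(q,0),'a',a[m].min(),a[m].max(),'b',np.percentile(b[m],[1,50,99]))
E
python3 go.py .4234 -.1876 .059 17
```

```text
time: 12.3
tcp_pos: [0.423, -0.1878, 0.2125]
eef_rot: [-0.001, 0.996, 0.091, -0.001]
wrist_force: [-0.3, 0.9, -0.3]
gripper_width: 1.002
grasp_force: 0.0
time: 12.63
tcp_pos: [0.4239, -0.1866, 0.2131]
eef_rot: [-0.0, 0.989, 0.147, -0.0]
wrist_force: [1.1, 0.3, 0.2]
gripper_width: 0.998
grasp_force: 0.0
1073 ((426.03570556640625, -185.65911865234375), (37.6898078918457, 24.03650665283203), 16.990949630737305) [ 0.42661919 -0.18551689  0.08185758] a -0.13172198519445943 -0.09403177243870625 b [-0.01027554  0.0014946   0.0125315 ]
travel units [-0.03  0.03  6.17] after turn [-0.03  0.03  6.17] turn units [-0.01  0.01 -0.02]
```

```bash

python3 -m inch '{"travel":[[0,0,0.6],[0,0,0.9],[0,0,0.9],[0,0,0.9],[0,0,0.9],[0,0,0.9],[0,0,0.6],[0,0,0.3],[0,0,0.15],[0,0,0]],"turn":[[0,0,0],[0,0,0],[0,0,0],[0,0,0],[0,0,0],[0,0,0],[0,0,0],[0,0,0],[0,0,0],[0,0,0]]}'
python3 -m inch '{"travel":[[0,0,0],[0,0,0],[0,0,0],[0,0,0],[0,0,0],[0,0,0],[0,0,0],[0,0,0],[0,0,0],[0,0,0],[0,0,0]],"turn":[[0,0,0],[0,0,0],[0,0,0],[0,0,0],[0,0,0],[0,0,0],[0,0,0],[0,0,0],[0,0,0],[0,0,0],[0,0,0]]}' 1 30
python3 - <<'E'
import numpy as np
r=.206/.025
t=np.radians(np.arange(0,101,5)); x=r*(1-np.cos(t)); z=r*np.sin(t)
print(np.c_[np.diff(x),-np.diff(z)].round(2).tolist())
E
```

```text
time: 13.52
tcp_pos: [0.4238, -0.1871, 0.0595]
eef_rot: [-0.0, 0.989, 0.148, -0.0]
wrist_force: [-0.2, -0.3, -0.6]
gripper_width: 1.004
grasp_force: 0.0
time: 14.43
tcp_pos: [0.4239, -0.1867, 0.0603]
eef_rot: [-0.0, 0.989, 0.148, 0.0]
wrist_force: [0.9, 10.6, 12.1]
gripper_width: 0.275
grasp_force: 32.7
[[0.03, -0.72], [0.09, -0.71], [0.16, -0.7], [0.22, -0.69], [0.28, -0.66], [0.33, -0.64], [0.39, -0.61], [0.44, -0.57], [0.49, -0.53], [0.53, -0.49], [0.57, -0.44], [0.61, -0.39], [0.64, -0.33], [0.66, -0.28], [0.69, -0.22], [0.7, -0.16], [0.71, -0.09], [0.72, -0.03], [0.72, 0.03], [0.71, 0.09]]
```

```bash

python3 -m inch '{"travel":[[0.01,0,-0.36],[0.02,0,-0.36],[0.04,0,-0.36],[0.05,0,-0.35],[0.08,0,-0.35],[0.08,0,-0.35],[0.11,0,-0.35],[0.11,0,-0.34],[0.14,0,-0.33],[0.14,0,-0.33],[0,0,0]],"turn":[[0,0,0],[0,0,0],[0,0,0],[0,0,0],[0,0,0],[0,0,0],[0,0,0],[0,0,0],[0,0,0],[0,0,0],[0,0,0]]}'
```

```text
time: 15.35
tcp_pos: [0.4427, -0.1809, 0.1479]
eef_rot: [-0.0, 0.989, 0.148, -0.0]
wrist_force: [1.2, 6.7, -1.1]
gripper_width: 0.272
grasp_force: 31.9
```

```bash

python3 -m inch '{"travel":[[0.16,0,-0.32],[0.17,0,-0.32],[0.19,0,-0.31],[0.2,0,-0.3],[0.22,0,-0.29],[0.22,0,-0.28],[0.24,0,-0.27],[0.25,0,-0.26],[0.26,0,-0.25],[0.27,0,-0.24],[0.28,0,-0.22],[0.29,0,-0.22],[0.3,0,-0.2],[0.31,0,-0.19],[0.32,0,-0.17],[0.32,0,-0.16],[0.33,0,-0.14],[0.33,0,-0.14],[0,0,0]],"turn":[[0,0,0],[0,0,0],[0,0,0],[0,0,0],[0,0,0],[0,0,0],[0,0,0],[0,0,0],[0,0,0],[0,0,0],[0,0,0],[0,0,0],[0,0,0],[0,0,0],[0,0,0],[0,0,0],[0,0,0],[0,0,0],[0,0,0]]}'
```

```text
time: 16.93
tcp_pos: [0.5546, -0.1464, 0.2541]
eef_rot: [-0.001, 0.989, 0.148, -0.0]
wrist_force: [-1.7, 6.7, -3.4]
gripper_width: 0.272
grasp_force: 33.2
```

```bash

python3 -m inch '{"travel":[[0.34,0,-0.11],[0.35,0,-0.11],[0.35,0,-0.08],[0.35,0,-0.08],[0.35,0,-0.05],[0.36,0,-0.04],[0.36,0,-0.02],[0.36,0,-0.01],[0.36,0,0.01],[0.36,0,0.02],[0.35,0,0.04],[0,0,0],[0,0,0]],"turn":[[0,0,0],[0,0,0],[0,0,0],[0,0,0],[0,0,0],[0,0,0],[0,0,0],[0,0,0],[0,0,0],[0,0,0],[0,0,0],[0,0,0],[0,0,0]]}'
python3 look.py t5.png
```

```text
time: 18.02
tcp_pos: [0.6469, -0.1181, 0.2645]
eef_rot: [-0.001, 0.989, 0.148, -0.001]
wrist_force: [-2.2, 7.3, -2.8]
gripper_width: 0.275
grasp_force: 33.6
[ 0.6467 -0.1181  0.2645] 18.0667
```

View pics/st5.png

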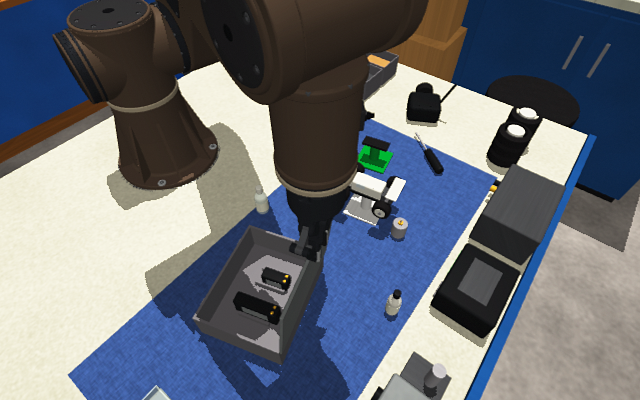

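The scene view shows the flap standing up, the buggy on its stand at (375,190), and both packs visible: the longer at about (258,307), the shorter at about (276,278). I'll release the tab, rise, and look from above the case.

```bash

python3 -m inch '{"travel":[[0,0,0],[0,0,0],[0,0,0],[0,0,0],[0,0,0],[0,0,0],[0,0,0]],"turn":[[0,0,0],[0,0,0],[0,0,0],[0,0,0],[0,0,0],[0,0,0],[0,0,0]]}' -0.2
python3 -m inch '{"travel":[[0,0,-0.2],[0,0,-0.5],[0,0,-0.7],[0,0,-0.7],[0,0,-0.5],[-0.4,0,-0.2],[-0.8,0,0],[-0.8,0,0],[-0.8,0,0],[-0.8,0,0],[-0.8,0,0],[-0.4,0,0],[0,0,0],[0,0,0]],"turn":[[0,0,0],[0,0,0],[0,0,0],[0,0,0],[0,0,0],[0,0,0],[0,0,0],[0,0,0],[0,0,0],[0,0,0],[0,0,0],[0,0,0],[0,0,0],[0,0,0]]}'
cat > m3.py <<'E'
from h import *
R2=np.array([np.cos(np.radians(17)),np.sin(np.radians(17))])
for n in ['wrist','scene']:
    im=shot(n,n+'6.png');P=cloud(im);z=P[...,2]
    rel=P[...,:2]-np.array([.5343,-.1537]); a=rel@R2; b=rel@np.array([-R2[1],R2[0]])
    for sg in (1,-1):
        for lo,hi in((.044,.056),(.033,.044)):
            m=((abs(a)<.075)&(abs(b*sg-.038)<.03)&(z>lo)&(z<hi)).astype(np.uint8)
            m=cv2.morphologyEx(m,cv2.MORPH_OPEN,np.ones((3,3)))>0
            if m.sum()>40:
                q=P[m];r=cv2.minAreaRect((q[:,:2]*1000).astype(np.float32));print(n,sg,lo,m.sum(),np.round(r[0]+r[1]+(r[2],),1),np.median(q,0).round(4),'a',a[m].min().round(4),a[m].max().round(4),'b',b[m].min().round(4),b[m].max().round(4))
    f=(z>.15)&(abs(b)<.11)&(a>.06)&(a<.2)&(z<.29)
    if f.sum(): 
        k=np.polyfit(z[f],a[f],1); print('flap a=',k,f.sum())
E
python3 m3.py
```

```text
time: 18.7
tcp_pos: [0.647, -0.1193, 0.2646]
eef_rot: [0.0, 0.989, 0.148, 0.0]
wrist_force: [0.3, -0.4, -0.5]
gripper_width: 0.6
grasp_force: 0.0
time: 19.87
tcp_pos: [0.5322, -0.1544, 0.3348]
eef_rot: [0.0, 0.989, 0.147, 0.0]
wrist_force: [0.8, 0.4, -0.1]
gripper_width: 0.598
grasp_force: 0.0
wrist 1 0.033 751 [ 528.  -114.8   58.9   24.9   17.1] [ 0.5294 -0.1147  0.0388] a -0.0241 0.0348 b 0.0266 0.0515
wrist -1 0.044 1275 [ 544.9 -189.    94.7   25.1   17.2] [ 0.5467 -0.188   0.0508] a -0.0475 0.0472 b -0.0494 -0.0243
flap a= [0.11214009 0.07707422] 11246
scene 1 0.033 304 [ 527.7 -114.8   60.    25.2   16.5] [ 0.5297 -0.1154  0.0391] a -0.0249 0.0351 b 0.0267 0.052
scene -1 0.044 599 [ 544.6 -188.7   96.    25.9   17.3] [ 0.5475 -0.1893  0.0512] a -0.0484 0.0477 b -0.0496 -0.0236
flap a= [0.07273644 0.09014838] 1375
```

View pics/wrist6.png

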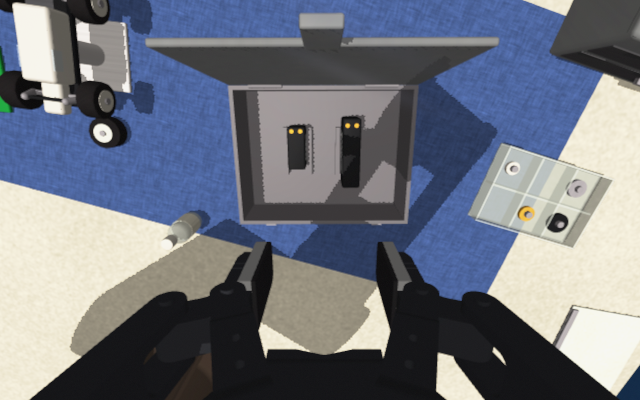

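The wrist view shows the larger pack at (350,150) (95×25 mm, top at z 0.051), the smaller one at (297,147), and the flap upright at about 1.65 rad. I'll take the larger pack.

```bash
python3 go.py .5448 -.1888 .023 17
```

```text
travel units [ 0.04  1.46 12.46] after turn [ 0.05  1.46 12.46] turn units [ 0.   -0.01 -0.  ]
```

```bash

python3 -m inch '{"travel":[[0.02,0.36,0],[0.02,0.36,0.2],[0,0.37,0.6],[0,0.37,0.9],[0,0,0.9],[0,0,0.9],[0,0,0.9],[0,0,0.9],[0,0,0.9],[0,0,0.9],[0,0,0.9],[0,0,0.9],[0,0,0.9],[0,0,0.7],[0,0,0.3],[0,0,0],[0,0,0]],"turn":[[0,0,0],[0,0,0],[0,0,0],[0,0,0],[0,0,0],[0,0,0],[0,0,0],[0,0,0],[0,0,0],[0,0,0],[0,0,0],[0,0,0],[0,0,0],[0,0,0],[0,0,0],[0,0,0],[0,0,0]]}'; python3 go.py .5448 -.1888 .023 17
```

```text
time: 21.38
tcp_pos: [0.5441, -0.1892, 0.0644]
eef_rot: [-0.0, 0.989, 0.148, -0.0]
wrist_force: [0.8, 0.5, 1.0]
gripper_width: 0.599
grasp_force: 0.0
travel units [ 0.03 -0.01  1.66] after turn [ 0.03 -0.01  1.66] turn units [-0.    0.01 -0.  ]
```

```bash

python3 -m inch '{"travel":[[0.03,0,0.3],[0,0,0.4],[0,0,0.4],[0,0,0.3],[0,0,0.2],[0,0,0.06],[0,0,0],[0,0,0]],"turn":[[0,0,0],[0,0,0],[0,0,0],[0,0,0],[0,0,0],[0,0,0],[0,0,0],[0,0,0]]}'
python3 -m inch '{"travel":[[0,0,0],[0,0,0],[0,0,0],[0,0,0],[0,0,0],[0,0,0],[0,0,0],[0,0,0]],"turn":[[0,0,0],[0,0,0],[0,0,0],[0,0,0],[0,0,0],[0,0,0],[0,0,0],[0,0,0]]}' 1 40
```

```text
time: 22.05
tcp_pos: [0.5446, -0.1887, 0.0231]
eef_rot: [-0.0, 0.989, 0.148, -0.0]
wrist_force: [0.3, -0.1, 0.4]
gripper_width: 0.6
grasp_force: 0.0
time: 22.72
tcp_pos: [0.5449, -0.1887, 0.0235]
eef_rot: [0.0, 0.989, 0.148, 0.0]
wrist_force: [-0.7, 0.6, 6.6]
gripper_width: 0.289
grasp_force: 39.9
```

```bash

python3 -m inch '{"travel":[[0,0,-0.1],[0,0,-0.2],[0,0,-0.4],[0,0,-0.6],[0,0,-0.7],[0,0,-0.7],[0,0,-0.7],[0,0,-0.7],[0,0,-0.7],[0,0,-0.7],[0,0,-0.7],[0,0,-0.7],[0,0,-0.7],[0,0,-0.6],[0,0,-0.4],[0,0,-0.2],[0,0,0],[0,0,0]],"turn":[[0,0,0],[0,0,0],[0,0,0],[0,0,0],[0,0,0],[0,0,0],[0,0,0],[0,0,0],[0,0,0],[0,0,0],[0,0,0],[0,0,0],[0,0,0],[0,0,0],[0,0,0],[0,0,0],[0,0,0],[0,0,0]]}'; python3 go.py .566 .185 .24 17
```

```text
time: 24.22
tcp_pos: [0.5443, -0.1885, 0.2428]
eef_rot: [-0.0, 0.989, 0.148, -0.0]
wrist_force: [-0.0, 0.3, -1.3]
gripper_width: 0.286
grasp_force: 39.5
travel units [  5.2  -14.04   0.11] after turn [  5.2  -14.04   0.11] turn units [-0.  0. -0.]
```

The straight path would clip the flap's edge, so I'll move sideways first, then forward.

```bash

python3 -m inch '{"travel":[[0,-0.4,0],[0,-0.8,0],[0,-0.8,0],[0,-0.8,0],[0,-0.8,0],[0,-0.8,0],[0,-0.8,0],[0,-0.8,0],[0,-0.8,0],[0,-0.8,0],[0.4,-0.8,0],[0.7,-0.7,0],[0.7,-0.7,0],[0.7,-0.7,0],[0.7,-0.7,0],[0.7,-0.7,0],[0.7,-0.7,0],[0.4,-0.6,0],[0.2,-0.5,0],[0,-0.2,0]],"turn":[[0,0,0],[0,0,0],[0,0,0],[0,0,0],[0,0,0],[0,0,0],[0,0,0],[0,0,0],[0,0,0],[0,0,0],[0,0,0],[0,0,0],[0,0,0],[0,0,0],[0,0,0],[0,0,0],[0,0,0],[0,0,0],[0,0,0],[0,0,0]]}'; python3 go.py .566 .185 .24 17
```

```text
time: 25.88
tcp_pos: [0.5667, 0.1835, 0.242]
eef_rot: [-0.0, 0.989, 0.148, -0.001]
wrist_force: [0.0, -0.8, -2.1]
gripper_width: 0.287
grasp_force: 39.6
travel units [-0.01 -0.06  0.08] after turn [-0.01 -0.06  0.08] turn units [-0.01  0.02  0.02]
```

```bash

python3 -m inch '{"travel":[[0,0,0],[0,0,0],[0,0,0],[0,0,0],[0,0,0],[0,0,0],[0,0,0],[0,0,0],[0,0,0],[0,0,0],[0,0,0],[0,0,0]],"turn":[[0,0,0],[0,0,0],[0,0,0],[0,0,0],[0,0,0],[0,0,0],[0,0,0],[0,0,0],[0,0,0],[0,0,0],[0,0,0],[0,0,0]]}'; python3 look.py t7.png
```

```text
time: 26.88
tcp_pos: [0.5674, 0.1817, 0.243]
eef_rot: [-0.0, 0.989, 0.148, 0.0]
wrist_force: [-0.1, 0.2, -1.8]
gripper_width: 0.284
grasp_force: 39.6
[0.5673 0.1817 0.243 ] 26.9333
```

View pics/st7.png

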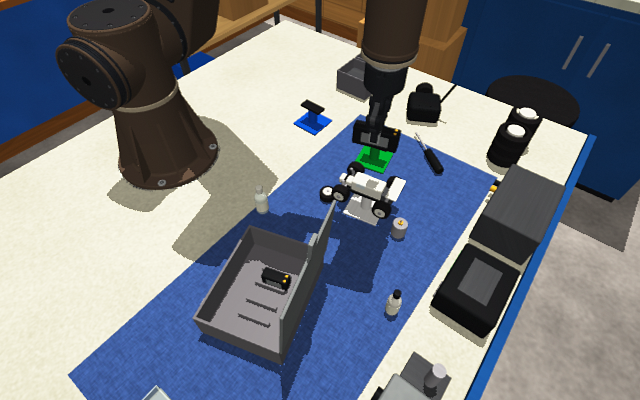

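The scene view shows the pack held upright at (375,135) above the buggy at (370,192). The flap is upright and the smaller pack is still in its cradle, so I'm handing in.

```bash
python3 -c "
from workcell import *
print(hand_in())"
```

```text
the job is handed in; nothing more can be done
None
```

I handed the job in at about 27 s (the verdict wasn't shown): the buggy is let go, centred on the aluminium stand; the flap stands at about 1.65 rad; and the larger pack is held still and upright about 0.25 m above the bench, over the buggy.

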